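Sort the spindle whorls into their finds trays

ROBOT

A 6-joint arm with a two-finger parallel gripper is mounted at the origin on the work surface. World frame = base frame: x ahead of the robot, y to its left, z up, the work surface at z = 0. Lengths are in mm, angles in rad, forces in N, time in s.
With the tool pointing down it reaches from about 400 to 925 mm from the base axis. Payload 12.5 kg.
Tool frame: the origin (TCP) lies midway between the tips of the shut fingers; the grasp point (between the pads) lies 19 mm behind it (env.pinch_z is the z of the grasp point in the tool frame, in mm); z points along the fingers, y is the line along which they close (so a half turn about z gives the same grasp; the last joint's range is limited). The gripper opens to 95 mm and grips with 3 to 60 N. Pads are 20 mm wide; open, the fingers measure 119 mm over their backs; the gripper's body (75 mm by 180 mm) begins 59 mm behind the grasp point.
Start: joints at [-1.337, 0.491, 1.559, -0, 1.092, -0.106], TCP at [208.335, -589.274, 214.661] pointing down, gripper open.
Joint ranges: [-3.1, 3.1], [-0.84, 2.19], [0.05, 2.79], [-1.13, 4.28], [0.06, 2.93], [-2.69, 2.69]. Speed limits (rad/s): [2.22, 2.22, 2.79, 3.14, 3.14, 3.14].

INTERFACE

Orientations are given as [roll, pitch, yaw] about the fixed x, y, z axes, in that order (R = Rz(yaw) Ry(pitch) Rx(roll)).
In Python, from cell import env, eyes gives the robot as it stands.
- The arm moves only by the shell command python3 -m inch 'ROWS'. ROWS is JSON, a list of rows, each a list of 3 entries, a list of its own where there are three numbers: the shift along the tool's x, y, z in units of 60 mm (1.0 is 60 mm), then the turn about the tool's z in units of 5 degrees (1.0 is 5 degrees), then the closure, from -1 (fully open) to 1 (shut). In form: [[[tx, ty, tz], turn, claw], ...]. A call has exactly 10 rows; each row shifts and turns the commanded pose from where the row before left it, along the tool's axes as they then stand; what a row does not reach is not made up. A row lasts 1/8 s, in which the tool goes at most 62.5 mm and 10.7 degrees, less where a joint would pass 70% of its speed; a pose out of reach is approached as far as the arm can. A call is refused whole if a number of a shift passes 1 or a number of a turn 1, either way. A call with a gripper value outside its range is refused whole. The fingers move at their own pace and stop on an object; the grip force is fixed at half the most. Time passes only in rows, so rows that do not move let the fingers close, or fill a call up. It gives the time, the measured TCP pose, the force, the opening and the grip force at its end, in the units of the state.
- env.state(): the state, without advancing time (a new reading comes with each control period).
- eyes.read_camera(name): name is "scene" or "top"; returns a dict with "pixels" (420x560x3 uint8, red, green, blue), "fx", "fy", "cx", "cy" (pixels), "distortion" ([k1, k2, p1, p2, k3] as OpenCV has them; the pictures are not rectified), "extrinsics" (4x4, takes a point from world to camera coordinates). Camera axes: x right, y down, z forward; pixel columns grow to the right and rows downward; lengths in mm; the calibration is good to about 2 mm. A picture is of the moment at which its call begins. There is no depth.
- env.job_done(): hands the job in; it is judged then, once.
Trained networks look in a picture, given as the dict that the camera call returned (one of the last four; its "shot" number tells which), for a name from the list of things; names that differ only in an ending like _2 or _b are one class to them, and where a whole thing is asked for, a point or a joint stands for the part that bears it (a point fixed in the world has none). Each returns a list of dicts, best first, with "score" (0 to 1); they miss things now and then, are a little off and sometimes report something else, mostly with a low value. They report only what shows in the picture. A call takes as long as a camera call. They do not tell look-alikes from the thing itself.
- eyes.boxes_of(name, picture): "centre" ([row, column] in pixels, amid what is visible of it).
- eyes.cut_out(name, picture): "mask" (420x560 bool, what is visible of it) and "centre" ([row, column] in pixels, amid what is visible of it).
- eyes.spot_point(name, picture): "centre" ([row, column] in pixels: a listed point, or the origin of a listed thing).
The state is a dict: "t": time; "joints": joint angles; "qvel": joint speeds; "tau": joint torques, N m; "eef_pos": TCP position; "tcp_rot": TCP orientation; "ft_force": force on the tool from outside, world axes, zero at the start; "moment": the same for the moment, N m; "opening": opening from 0.0 (shut) to 1.0 (fully open); "grip_force": force on a finger pad.
Only numpy, scipy, OpenCV 4.12 (cv2) and the standard library are available. Lean on these libraries where they do the work, as an engineer would, in place of code of your own. Each camera call takes 0.05 s, during which the arm holds its last target. There are 200 camera calls.

TASK

Pick out the four clay spindle whorls (the round discs with a hole through the middle) and lay each one flat in the cardboard tray that suits its size: the smallest whorl in the smallest tray, the next in the next, and so on up to the largest in the largest. Set them down gently rather than dropping them, and leave the tooth and the knucklebone where they lie.

Things in the scene. Friction and masses are not known exactly. Their poses are not given: they have to be found in the camera images.
- whorl_s: The smallest of four fired-clay (terracotta) spindle whorls: a round disc lying flat, 26 mm in diameter and 22 mm high, with a hole of 9 mm upright through its middle. Loose, about 20 g. Origin: centre of its underside, z up along the hole.
- whorl_m: The second smallest of four fired-clay (terracotta) spindle whorls: a round disc lying flat, 37 mm in diameter and 24 mm high, with a hole of 11 mm upright through its middle. Loose, about 45 g. Origin: centre of its underside, z up along the hole.
- whorl_l: The second largest of four fired-clay (terracotta) spindle whorls: a round disc lying flat, 48 mm in diameter and 26 mm high, with a hole of 11 mm upright through its middle. Loose, about 85 g. Origin: centre of its underside, z up along the hole.
- whorl_xl: The largest of four fired-clay (terracotta) spindle whorls: a round disc lying flat, 59 mm in diameter and 28 mm high, with a hole of 11 mm upright through its middle. Loose, about 140 g. Origin: centre of its underside, z up along the hole.
- tray_s: The smallest of four square shallow open cardboard trays, fixed to the table: inside 50 x 50 mm, outside 56 x 56 mm, walls 3 mm thick, rim 10 mm above the table, floor 3 mm above the table lined with white paper. Origin: centre of its underside on the table (the tray's centre, 3 mm below its floor); z up, x and y along its sides.
- tray_m: The second smallest of four square shallow open cardboard trays, fixed to the table: inside 61 x 61 mm, outside 67 x 67 mm, walls 3 mm thick, rim 10 mm above the table, floor 3 mm above the table lined with white paper. Origin: centre of its underside on the table (the tray's centre, 3 mm below its floor); z up, x and y along its sides.
- tray_l: The second largest of four square shallow open cardboard trays, fixed to the table: inside 72 x 72 mm, outside 78 x 78 mm, walls 3 mm thick, rim 10 mm above the table, floor 3 mm above the table lined with white paper. Origin: centre of its underside on the table (the tray's centre, 3 mm below its floor); z up, x and y along its sides.
- tray_xl: The largest of four square shallow open cardboard trays, fixed to the table: inside 83 x 83 mm, outside 89 x 89 mm, walls 3 mm thick, rim 10 mm above the table, floor 3 mm above the table lined with white paper. Origin: centre of its underside on the table (the tray's centre, 3 mm below its floor); z up, x and y along its sides.
- tooth: A cream-coloured horse's tooth lying among the whorls, 60 mm long, 25 mm wide, 24 mm high, with dark crown end and two roots. Loose; not a whorl. Origin: under its middle, on the table; x along its length towards the roots.
- knuckle: A cream-coloured knucklebone lying among the whorls, 60 mm long, 34 mm wide, 24 mm high, thick at both ends. Loose; not a whorl. Origin: under its middle, on the table; x along its length.
There are look-alikes about, which are no part of the job. Leave any green look-alike of the whorl_m alone.

How it is judged:
By the outcome, as a careful person would: the job done as asked, in the order asked, and still so for the second after the job is handed in, with the robot touching nothing.
It also fails if it takes over 93 s, if anything falls off the work surface, if the arm or the gripper's body presses on something with over 40 N, if the wrist force passes 120 N, or if a joint passes its speed limit or range.

## Working session

There is one attempt and no reset: what is moved stays moved. The work goes in short steps, Python scripts to look and compute and a shell command to move; the robot and the scene stay as the last step left them, time stands still between calls to the robot, and variables do not carry over. Pictures are saved under pics/ and viewed, at most 14 in all, crops included, and the job is handed in when it is done.

```bash
ls; mkdir -p pics
python3 - <<'E'
from cell import env, eyes
import cv2
for n in("top","scene"):
    p=eyes.read_camera(n); cv2.imwrite(f"pics/{n}0.png",p["pixels"][:,:,::-1])
    print(n,p["fx"],p["cx"],p["distortion"],p["extrinsics"])
s=env.state();print(s["t"],s["eef_pos"],s["tcp_rot"],s["opening"],env.pinch_z)
E
```

```text
pics
top 492.79698864798985 281.4492722381187 [-0.18101872  0.          0.          0.          0.        ] [[-1.85164540e-02 -9.99798794e-01 -7.71444996e-03 -1.30974514e+01]
 [-9.97953112e-01  1.89535387e-02 -6.10765836e-02  4.97565954e+02]
 [ 6.12105108e-02  6.56773760e-03 -9.98103270e-01  9.97722335e+02]
 [ 0.00000000e+00  0.00000000e+00  0.00000000e+00  1.00000000e+00]]
scene 414.1041046564312 279.2700152912836 [-0.1111931  0.         0.         0.         0.       ] [[ 8.72913924e-01  4.87861322e-01  3.55145249e-03 -4.22747574e+02]
 [ 4.09184266e-01 -7.28136664e-01 -5.49895658e-01 -1.94932805e+02]
 [-2.65686880e-01  4.81464775e-01 -8.35225809e-01  1.00852803e+03]
 [ 0.00000000e+00  0.00000000e+00  0.00000000e+00  1.00000000e+00]]
0.1 [ 208.26536531 -589.04578427  214.12116182] [-3.14057182e+00 -6.71111586e-05  3.39815055e-01] 0.9986814077490489 -18.8
```

View pics/top0.png

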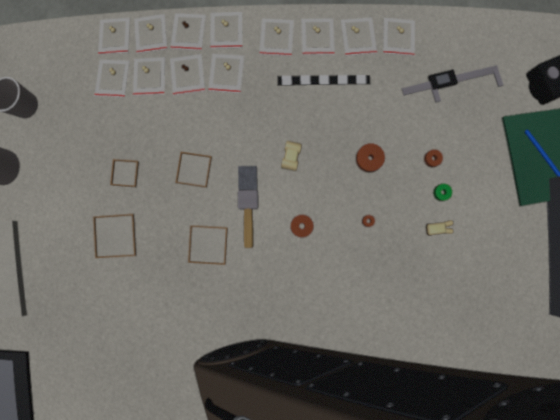

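View pics/scene0.png

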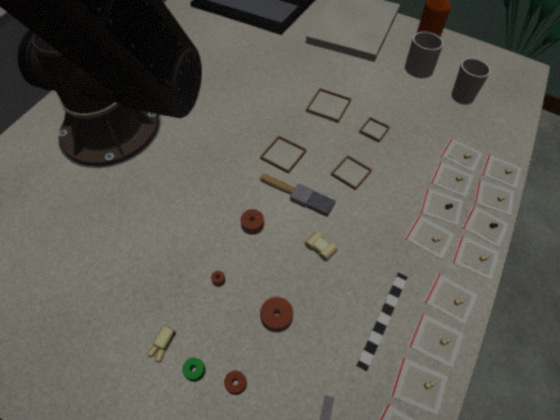

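The top view shows the whorls as red-brown discs at [row, col]: S [221,368], M [157,433], L [225,302], XL [157,370]. The green look-alike is at [192,443], and the trays are at about [173,125], [170,194], [236,115] and [245,208]. The scene view agrees.

```bash
cat > h.py <<'E'
from cell import env, eyes
import numpy as np, cv2
def world(p,rc,z):
    rc=np.atleast_2d(np.asarray(rc,float))
    K=np.array([[p["fx"],0,p["cx"]],[0,p["fy"],p["cy"]],[0,0,1.]])
    u=cv2.undistortPoints(rc[:,None,::-1].copy(),K,np.array(p["distortion"]))[:,0]
    E=p["extrinsics"];R,t=E[:3,:3],E[:3,3];c=-R.T@t
    d=np.c_[u,np.ones(len(u))]@R
    return (c+d*((z-c[2])/d[:,2])[:,None])[:,:2]
def blobs(p):
    h=cv2.cvtColor(p["pixels"],cv2.COLOR_RGB2HSV)
    m=((h[...,0]<13)|(h[...,0]>172))&(h[...,1]>125)&(h[...,2]>40)
    n,l,s,c=cv2.connectedComponentsWithStats(m.astype(np.uint8))
    return [(np.argwhere(l==i),s[i,4]) for i in range(1,n) if s[i,4]>60]
def circ(p,px,z):
    w=world(p,px,z).astype(np.float32); (x,y),r=cv2.minEnclosingCircle(w); return x,y,2*r
E
python3 - <<'E'
from h import *
for n in("top","scene"):
    p=eyes.read_camera(n)
    print(n)
    for px,a in blobs(p):
        print(px.mean(0).round(),a,np.round(circ(p,px,24),1))
    for t in"s m l xl".split():
        for f,nm,z in((eyes.cut_out,"tray_",10),):
            for d in f(nm+t,p)[:2]:
                w=world(p,np.argwhere(d["mask"]),z).astype(np.float32)
                print(t,round(d["score"],2),np.round(d["centre"]),cv2.minAreaRect(w))
    for k in("tooth","knuckle"):
        for d in eyes.boxes_of(k,p)[:1]: print(k,d["score"],world(p,d["centre"],12))
E
```

```text
top
[157. 370.] 559 [ 596.  -206.8   58.3]
[158. 433.] 198 [ 594.  -340.6   36.6]
[226. 301.] 322 [458.1 -62.4  43.5]
[221. 368.] 69 [ 465.5 -199.2   22.5]
s 0.72 [173. 124.] ((577.4464721679688, 310.6241455078125), (58.610023498535156, 57.79366683959961), 84.73062896728516)
s 0.67 [239. 207.] ((422.8990478515625, 132.30859375), (77.83636474609375, 77.95958709716797), 85.5097885131836)
m 0.72 [173. 124.] ((577.4464721679688, 310.6241455078125), (58.610023498535156, 57.79366683959961), 84.73062896728516)
m 0.67 [239. 207.] ((422.8990478515625, 132.30859375), (77.83636474609375, 77.95958709716797), 85.5097885131836)
l 0.72 [173. 124.] ((577.4464721679688, 310.6241455078125), (58.610023498535156, 57.79366683959961), 84.73062896728516)
l 0.67 [239. 207.] ((422.8990478515625, 132.30859375), (77.83636474609375, 77.95958709716797), 85.5097885131836)
xl 0.96 [238. 114.] ((444.04205322265625, 331.47247314453125), (89.522705078125, 94.77831268310547), 1.5754504203796387)
tooth 0.52 [[ 445.54783888 -355.24020295]]
knuckle 0.94 [[609.68293702 -46.85170489]]
scene
[ 12. 438.] 460 [565.4 863.  229
[... 378 characters left out ...]
.44397735595703)
m 0.79 [132. 375.] ((578.6795043945312, 302.4154357910156), (65.5049057006836, 56.803619384765625), 84.33025360107422)
m 0.72 [156. 283.] ((424.2237854003906, 127.0428695678711), (86.73082733154297, 83.59484100341797), 85.44397735595703)
l 0.79 [132. 375.] ((578.6795043945312, 302.4154357910156), (65.5049057006836, 56.803619384765625), 84.33025360107422)
l 0.72 [156. 283.] ((424.2237854003906, 127.0428695678711), (86.73082733154297, 83.59484100341797), 85.44397735595703)
xl 0.87 [105. 328.] ((444.3975830078125, 324.4653015136719), (94.66985321044922, 104.12936401367188), 4.1360650062561035)
tooth 0.65 [[ 448.90867805 -353.27881421]]
knuckle 0.56 [[605.77190528 -46.23088642]]
```

```bash
cat >> h.py <<'E'
from scipy.optimize import least_squares
def proj(p,P):
    E=p["extrinsics"];K=np.array([[p["fx"],0,p["cx"]],[0,p["fy"],p["cy"]],[0,0,1.]])
    return cv2.projectPoints(np.asarray(P,float),cv2.Rodrigues(E[:3,:3])[0],E[:3,3],K,np.array(p["distortion"]))[0][:,0]
def cen(pts):
    h=cv2.convexHull(np.asarray(pts,np.float32)); m=cv2.moments(h); return np.array([m["m10"],m["m01"]])/m["m00"],m["m00"]
A=np.linspace(0,2*np.pi,60)
def model(x,y,z0,z1,d=0,w=0,yaw=0):
    if d: q=np.c_[x+d/2*np.cos(A),y+d/2*np.sin(A)]
    else:
        a=yaw+np.pi/4+np.arange(4)*np.pi/2; q=np.c_[x+w/2**.5*np.cos(a),y+w/2**.5*np.sin(a)]
    return np.r_[np.c_[q,np.full(len(q),z0)],np.c_[q,np.full(len(q),z1)]]
def fit(obs,xy0,z0,z1,**k):
    "obs: list of (picture, hull pixels as u,v)"
    f=lambda v:np.concatenate([cen(proj(p,model(*v,z0,z1,**k)))[0]-cen(c)[0] for p,c in obs])
    r=least_squares(f,xy0); return r.x,r.fun
E
python3 - <<'E'
from h import *
ps=[eyes.read_camera(n) for n in("top","scene")]
W=dict(s=(26,22,465,-202),m=(37,24,595,-343),l=(48,26,458,-64),xl=(59,28,597,-208))
for k,(d,h,x,y) in W.items():
    obs=[]
    for p in ps:
        u=proj(p,[[x,y,h/2]])[0]
        b=min(blobs(p),key=lambda b:np.linalg.norm(b[0].mean(0)[::-1]-u))[0][:,::-1]
        obs.append((p,b))
    print(k,[np.round(fit(o,(x,y),0,h,d=d),1) if 0 else [np.round(a,1) for a in fit(o,(x,y),0,h,d=d)] for o in (obs,obs[:1])])
# trays: brown border near guesses
T=dict(s=(56,577,309,-.09),m=(67,582,165,-.14),l=(78,423,131,-.08),xl=(89,444,330,.03))
for k,(w,x,y,yaw) in T.items():
    obs=[]
    for p in ps:
        h=cv2.cvtColor(p["pixels"],cv2.COLOR_RGB2HSV)
        m=((h[...,0]<20)&(h[...,1]>75)).astype(np.uint8)
        roi=np.zeros_like(m); cv2.fillConvexPoly(roi,cv2.convexHull(proj(p,model(x,y,0,10,w=w+24,yaw=yaw)).astype(np.int32)),1)
        n,l,s,c=cv2.connectedComponentsWithStats(m*roi,connectivity=8)
        i=1+np.argmax(s[1:,4]); b=np.argwhere(l==i)[:,::-1]; obs.append((p,b))
        wr=cv2.minAreaRect(world(p,b[:,::-1],10).astype(np.float32)); print(k,s[i,4],np.round(wr[1]),wr[2].__round__(1), end=' ')
    print([[np.round(a,1) for a in fit(o,(x,y),0,10,w=w,yaw=yaw)] for o in(obs,obs[:1])])
E
```

```text
s [[array([ 464.6, -201.6]), array([0.4, 0.7, 0.7, 0.1])], [array([ 466.1, -200.8]), array([ 0., -0.])]]
m [[array([ 594.3, -346.1]), array([ 0.7,  0.5,  0.5, -0.3])], [array([ 595.4, -344.6]), array([-0.,  0.])]]
l [[array([456.7, -60.8]), array([-0.9,  0.7,  1.3,  0.1])], [array([458.1, -62.6]), array([-0.,  0.])]]
xl [[array([ 596.1, -208.9]), array([0.3, 0.6, 0.6, 0. ])], [array([ 597.4, -208.4]), array([ 0., -0.])]]
s 36 [ 7. 52.] 83.3 s 111 [61. 56.] 85.1 [[array([575.7, 317.4]), array([ 8.6,  2.1,  1. , -2.1])], [array([580.9, 336.6]), array([-0., -0.])]]
m 43 [17. 67.] 67.2 m 161 [70. 67.] 80.9 [[array([584.4, 165. ]), array([10.2,  4. ,  2.8, -0.9])], [array([591.5, 165. ]), array([10.2,  0.7])]]
l 14 [ 2. 25.] 89.2 l 192 [81. 78.] 85.7 [[array([423.6, 138.9]), array([ 15.3, -12.9,   2.6,  -1.7])], [array([423., 131.]), array([ 19. , -12.6])]]
xl 19 [ 2. 34.] 89.5 xl 80 [88. 37.] 3.0 [[array([432.9, 286.4]), array([ 1.4, -8.1, -7.6,  2.2])], [array([418.1, 321.4]), array([-14.4,  -0.9])]]
```

Run:
```python
from h import *
ps=[eyes.read_camera(n) for n in("top","scene")]
T=dict(s=(56,577,309,-.09),m=(67,582,165,-.14),l=(78,423,131,-.08),xl=(89,444,330,.03))
for k,(w,x,y,yaw) in T.items():
    obs=[]
    for p in ps:
        h=cv2.cvtColor(p["pixels"],cv2.COLOR_RGB2HSV)
        m=((h[...,0]<22)&(h[...,1]>60)).astype(np.uint8)
        roi=np.zeros_like(m); cv2.fillConvexPoly(roi,cv2.convexHull(proj(p,model(x,y,0,10,w=w+24,yaw=yaw)).astype(np.int32)),1)
        m=cv2.morphologyEx(m*roi,cv2.MORPH_CLOSE,np.ones((5,5)))
        n,l,s,c=cv2.connectedComponentsWithStats(m)
        i=1+np.argmax(s[1:,4]); b=np.argwhere(l==i)[:,::-1]; obs.append((p,b))
        wr=cv2.minAreaRect(world(p,b[:,::-1],10).astype(np.float32)); print(k,s[i,4],np.round(wr[1]),wr[2].__round__(1), end=' ')
    print([[np.round(a,1) for a in fit(o,(x,y),0,10,w=w,yaw=yaw)] for o in(obs,obs[:1])])
```

```text
s 155 [57. 56.] 84.5 s 187 [63. 58.] 84.4 [[array([576.3, 309.9]), array([1.3, 0.6, 0.1, 0. ])], [array([577.6, 312.8]), array([ 0., -0.])]]
m 174 [67. 67.] 80.5 m 256 [72. 69.] 79.9 [[array([582., 165.]), array([-1.5, -0.2,  1.9, -1.3])], [array([581.6, 164.9]), array([-1.4,  0. ])]]
l 186 [78. 77.] 86.1 l 297 [84. 81.] 86.3 [[array([422.3, 132.4]), array([ 0.4, -0.1,  0.9, -0.1])], [array([423., 131.]), array([ 1.1, -0.4])]]
xl 231 [88. 90.] 2.9 xl 252 [91. 96.] 1.9 [[array([442.8, 333.8]), array([ 0.1,  0.3,  0.7, -0.4])], [array([444., 330.]), array([ 1.9, -0.3])]]
```

```bash
sed -i 's/least_squares(f,xy0)/least_squares(f,xy0,diff_step=5e-3)/' h.py
cat > all.py <<'E'
from h import *
ps=[eyes.read_camera(n) for n in("top","scene")]
W=dict(s=(26,22,465,-202),m=(37,24,595,-343),l=(48,26,458,-64),xl=(59,28,597,-208))
sh=lambda o,*a,**k:print([[np.round(v,1) for v in fit(q,*a,**k)] for q in(o,o[:1],o[1:])])
for k,(d,h,x,y) in W.items():
    obs=[]
    for p in ps:
        u=proj(p,[[x,y,h/2]])[0]
        obs.append((p,min(blobs(p),key=lambda b:np.linalg.norm(b[0].mean(0)[::-1]-u))[0][:,::-1]))
    print(k,end=' ');sh(obs,(x,y),0,h,d=d)
T=dict(s=(56,577,309,-.09),m=(67,582,165,-.16),l=(78,423,131,-.07),xl=(89,444,330,.04))
for k,(w,x,y,yaw) in T.items():
    obs=[]
    for p in ps:
        h=cv2.cvtColor(p["pixels"],cv2.COLOR_RGB2HSV)
        m=((h[...,0]<22)&(h[...,1]>60)).astype(np.uint8)
        roi=np.zeros_like(m); cv2.fillConvexPoly(roi,cv2.convexHull(proj(p,model(x,y,0,10,w=w+24,yaw=yaw)).astype(np.int32)),1)
        m=cv2.morphologyEx(m*roi,cv2.MORPH_CLOSE,np.ones((5,5)))
        n,l,s,c=cv2.connectedComponentsWithStats(m)
        i=1+np.argmax(s[1:,4]); obs.append((p,np.argwhere(l==i)[:,::-1]))
    print(k,end=' ');sh(obs,(x,y),0,10,w=w,yaw=yaw)
s=env.state();print(s["t"],s["eef_pos"],s["tcp_rot"])
E
python3 all.py
```

```text
s [[array([ 464.7, -201.6]), array([0.4, 0.6, 0.7, 0.1])], [array([ 466. , -200.8]), array([0., 0.])], [array([ 463.5, -202.1]), array([-0.,  0.])]]
m [[array([ 594.5, -346. ]), array([ 0.7,  0.4,  0.6, -0.2])], [array([ 595.4, -344.5]), array([-0.,  0.])], [array([ 593.8, -346.9]), array([ 0., -0.])]]
l [[array([456.3, -62.5]), array([-0.1,  0.8,  0.6,  0.6])], [array([457.8, -62.7]), array([-0.,  0.])], [array([454.4, -61.9]), array([-0.,  0.])]]
xl [[array([ 596.1, -209.2]), array([0.4, 0.7, 0.7, 0. ])], [array([ 597.6, -208.5]), array([-0., -0.])], [array([ 595.1, -209.7]), array([-0.,  0.])]]
s [[array([576.8, 311.6]), array([ 0.5,  0.4,  0.7, -0.5])], [array([577.7, 312.8]), array([-0.,  0.])], [array([576. , 309.3]), array([-0., -0.])]]
m [[array([580.8, 160.9]), array([ 0.4,  0.4,  0.6, -0.3])], [array([581.6, 161.8]), array([0., 0.])], [array([580.1, 159.6]), array([ 0., -0.])]]
l [[array([418.8, 135.1]), array([ 0.9, -0.4,  0.1, -1.4])], [array([418., 137.]), array([0., 0.])], [array([420.6, 131.1]), array([0., 0.])]]
xl [[array([442.8, 333.4]), array([ 0.4,  0.3,  0.5, -0.3])], [array([443.5, 334.2]), array([ 0., -0.])], [array([442.1, 331.7]), array([-0., -0.])]]
1.1 [ 208.3097951  -589.27901838  214.66762287] [3.14151213e+00 1.25304733e-05 3.39776340e-01]
```

```bash
python3 -m inch '[[[0,0,0.5],1,-1],[[0,0,0.5],1,-1],[[0,0,0.5],1,-1],[[0,0,0.5],0.894,-1],[[0.534,-0.8075,0],0,-1],[[0.534,-0.8075,0],0,-1],[[0.534,-0.8075,0],0,-1],[[0.534,-0.8075,0],0,-1],[[0.534,-0.8075,0],0,-1],[[0.534,-0.8075,0],0,-1]]'
```

```text
t: 2.35
eef_pos: [401.5, -297.2, 94.9]
tcp_rot: [3.141, -0.001, -0.0]
ft_force: [0.7, -0.7, -0.4]
opening: 1.0
grip_force: 0.0
```

```bash
python3 -m inch '[[[0.527,-0.797,0],0,-1],[[0.526,-0.796,0],0,-1],[[0,0,0.5],0,-1],[[0,0,0.5],0,-1],[[0,0,0.3],0,-1],[[0,0,0.123],0,-1],[[0,0,0],0,-1],[[0,0,0],0,0.9],[[0,0,0],0,0.9],[[0,0,0],0,0.9]]'
```

```text
t: 3.6
eef_pos: [463.9, -203.1, 9.7]
tcp_rot: [3.141, -0.001, -0.0]
ft_force: [-0.5, 0.7, 0.2]
opening: 0.739
grip_force: 0.0
```

```bash
python3 -m inch '[[[0,0,0],0,0.9],[[0,0,0],0,0.9],[[0,0,0],0,0.9],[[0,0,0],0,0.9],[[0,0,0],0,0.9],[[0,0,0],0,0.9],[[0,0,0],0,0.9],[[0,0,0],0,0.9],[[0,0,0],0,0.9],[[0,0,-0.1],0,0.9]]'
```

```text
t: 4.85
eef_pos: [463.6, -202.9, 15.2]
tcp_rot: [-3.141, 0.001, 0.0]
ft_force: [-0.0, -0.4, 0.0]
opening: 0.269
grip_force: 30.0
```

```bash
python3 -m inch '[[[0,0,-0.4],0,0.9],[[0,0,-0.7],0,0.9],[[0.208,-0.953,0],0,0.9],[[0.208,-0.953,0],0,0.9],[[0.208,-0.953,0],0,0.9],[[0.208,-0.953,0],0,0.9],[[0.208,-0.953,0],0,0.9],[[0.208,-0.953,0],0,0.9],[[0.208,-0.953,0],0,0.9],[[0.208,-0.953,0],0,0.9]]'
```

```text
t: 6.1
eef_pos: [563.8, 256.5, 81.7]
tcp_rot: [3.142, -0.0, 0.0]
ft_force: [0.9, -1.2, -0.7]
opening: 0.269
grip_force: 30.0
```

```bash
python3 -m inch '[[[0.15,-0.5,0],0,0.9],[[0.053,-0.418,0],0,0.9],[[0,0,0],0,0.9],[[0,0,0.4],0,0.9],[[0,0,0.4],0,0.9],[[0,0,0.2],0,0.9],[[0,0,0.08],0,0.9],[[0,0,0.05],0,0.9],[[0,0,0.01],0,0.9],[[0,0,0],0,0.9]]'
```

```text
t: 7.35
eef_pos: [576.0, 309.6, 13.3]
tcp_rot: [-3.141, -0.001, 0.0]
ft_force: [-0.2, 0.7, -0.4]
opening: 0.265
grip_force: 30.0
```

```bash
python3 -m inch '[[[0,-0.02,0.01],0,0.9],[[0,0,0],0,0.9],[[0,0,0],0,-1],[[0,0,0],0,-1],[[0,0,0],0,-1],[[0,0,0],0,-1],[[0,0,-0.1],0,-1],[[0,0,-0.3],0,-1],[[0,0,-0.5],0,-1],[[0,0,-0.6],0,-1]]'
python3 - <<'E'
from h import *
for n in("top","scene"):
    p=eyes.read_camera(n); 
    for px,a in blobs(p): print(n,px.mean(0).round(),a,np.round(circ(p,px,24),1))
cv2.imwrite("pics/a.png",p["pixels"][:,:,::-1])
E
```

```text
t: 8.6
eef_pos: [575.7, 310.7, 104.1]
tcp_rot: [3.142, -0.0, -0.0]
ft_force: [-0.5, 0.3, 0.1]
opening: 0.988
grip_force: 0.0
top [157. 370.] 560 [ 595.6 -207.1   58.4]
top [158. 433.] 196 [ 593.5 -341.1   36.2]
top [226. 302.] 321 [458.1 -62.4  43.5]
scene [  9. 444.] 146 [583.2 907.1 139.4]
scene [ 27. 438.] 61 [592.1 796.   77. ]
scene [219. 252.] 338 [457.8 -67.3  47. ]
scene [313. 276.] 766 [ 596.6 -211.7   57.9]
scene [382. 235.] 333 [ 595.3 -347.9   35.6]
```

```bash
python3 -m inch '[[[0.03,0.6,0],0,-1],[[0.03,1,0],0,-1],[[0.03,1,0],0,-1],[[0.03,1,0],0,-1],[[0.03,1,0],0,-1],[[0.03,1,0],0,-1],[[0.03,1,0],0,-1],[[0.03,1,0],0,-1],[[0.03,1,0],0,-1],[[0.03,1,0],0,-1]]'
python3 - <<'E'
from h import *
p=eyes.read_camera("scene"); q=eyes.read_camera("top")
cv2.imwrite("pics/b.png",np.hstack([cv2.resize(x["pixels"][s][:,:,::-1],(400,400)) for x,s in((p,np.s_[60:200,250:410]),(q,np.s_[130:290,80:240]))]))
E
```

```text
t: 9.95
eef_pos: [593.6, -267.3, 102.9]
tcp_rot: [3.141, -0.0, -0.0]
ft_force: [1.8, 0.4, 0.3]
opening: 0.999
grip_force: 0.0
```

View pics/b.png

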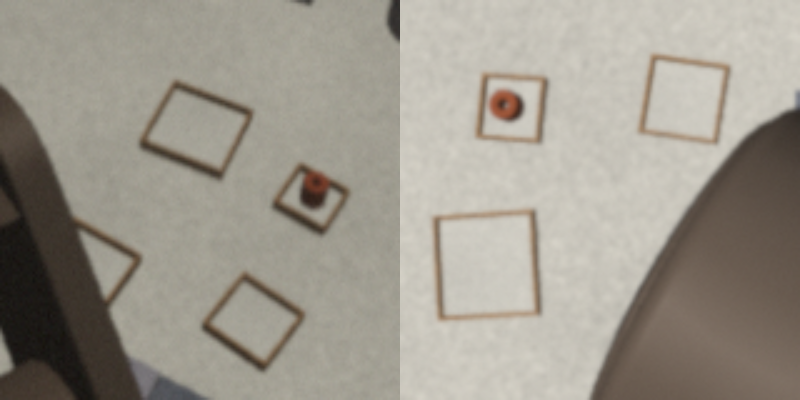

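The small whorl lies flat, about centred in the smallest tray (crop right [505,104], left [315,188]).

```bash
python3 -m inch '[[[0.015,0.8,0],0,-1],[[0,0.5,0],0,-1],[[0,0.01,0.4],0,-1],[[0,0,0.6],0,-1],[[0,0,0.4],0,-1],[[0,0,0.137],0,-1],[[0,0,0.02],0,-1],[[0,0,0],0,0.9],[[0,0,0],0,0.9],[[0,0,0],0,0.9]]';  python3 -m inch '[[[0,0,0],0,0.9],[[0,0,0],0,0.9],[[0,0,0],0,0.9],[[0,0,0],0,0.9],[[0,0,0],0,0.9],[[0,0,0],0,0.9],[[0,0,0],0,0.9],[[0,0,0],0,0.9],[[0,0,0],0,0.9],[[0,0,0],0,0.9]]'
```

```text
t: 11.3
eef_pos: [594.9, -344.0, 9.5]
tcp_rot: [3.141, -0.001, -0.0]
ft_force: [0.6, -0.0, 0.2]
opening: 0.74
grip_force: 0.0
t: 12.55
eef_pos: [594.7, -343.9, 8.8]
tcp_rot: [3.142, -0.0, -0.0]
ft_force: [-0.5, 0.1, -0.7]
opening: 0.371
grip_force: 30.0
```

```bash
python3 -m inch '[[[0,0,-0.5],0,0.9],[[0,0,-0.75],0,0.9],[[-0.026,-0.7,0],0,0.9],[[-0.026,-0.95,0],0,0.9],[[-0.026,-0.95,0],0,0.9],[[-0.026,-0.95,0],0,0.9],[[-0.026,-0.95,0],0,0.9],[[-0.026,-0.95,0],0,0.9],[[-0.026,-0.95,0],0,0.9],[[-0.026,-0.95,0],0,0.9]]'
```

```text
t: 13.8
eef_pos: [582.0, 98.9, 84.0]
tcp_rot: [3.142, -0.0, -0.0]
ft_force: [1.1, -0.7, 0.0]
opening: 0.368
grip_force: 30.0
```

```bash
python3 -m inch '[[[-0.02,-0.65,0],0,0.9],[[0,-0.38,0],0,0.9],[[0,0,0],0,0.9],[[0,0,0.4],0,0.9],[[0,0,0.4],0,0.9],[[0,0,0.2],0,0.9],[[0,0,0.1],0,0.9],[[0,0,0.06],0,0.9],[[0,0,0.02],0,0.9],[[0,0,0],0,0.9]]'
```

```text
t: 15.05
eef_pos: [581.2, 158.9, 13.4]
tcp_rot: [-3.142, -0.001, 0.0]
ft_force: [-0.5, -0.1, -1.0]
opening: 0.37
grip_force: 30.0
```

```bash
python3 -m inch '[[[0,-0.02,0.01],0,0.9],[[0,0,0.005],0,0.9],[[0,0,0],0,-1],[[0,0,0],0,-1],[[0,0,0],0,-1],[[0,0,0],0,-1],[[0,0,-0.1],0,-1],[[0,0,-0.3],0,-1],[[0,0,-0.5],0,-1],[[0,0,-0.4],0,-1]]'
```

```text
t: 16.3
eef_pos: [581.3, 160.1, 92.5]
tcp_rot: [-3.141, -0.002, -0.0]
ft_force: [0.1, 0.1, 0.6]
opening: 0.996
grip_force: 0.0
```

```bash
python3 -m inch '[[[-0.417,0.742,0],0,-1],[[-0.417,0.742,0],0,-1],[[-0.417,0.742,0],0,-1],[[-0.417,0.742,0],0,-1],[[-0.417,0.752,0],0,-1],[[0,0,0],0,-1],[[0,0,0.2],0,-1],[[0,0,0.3],0,-1],[[0,0,0],0,-1],[[0,0,0],0,-1]]'
```

```text
t: 17.55
eef_pos: [456.3, -62.5, 60.2]
tcp_rot: [3.142, 0.0, 0.001]
ft_force: [-0.3, 1.2, -0.2]
opening: 1.005
grip_force: 0.0
```

```bash
python3 -m inch '[[[0,0,0.4],0,-1],[[0,0,0.3],0,-1],[[0,0,0.14],0,-1],[[0,0,0],0,0.9],[[0,0,0],0,0.9],[[0,0,0],0,0.9],[[0,0,0],0,0.9],[[0,0,0],0,0.9],[[0,0,0],0,0.9],[[0,0,0],0,0.9]]'
```

```text
t: 18.8
eef_pos: [456.0, -63.2, 9.8]
tcp_rot: [3.141, -0.0, 0.0]
ft_force: [-0.4, -1.2, 3.8]
opening: 0.488
grip_force: 30.0
```

```bash
python3 -m inch '[[[0,0,0],0,0.9],[[0,0,-0.3],0,0.9],[[0,0,-0.6],0,0.9],[[0,0,-0.3],0,0.9],[[-0.148,-0.8175,0],0,0.9],[[-0.148,-0.8175,0],0,0.9],[[-0.148,-0.8175,0],0,0.9],[[-0.148,-0.8175,0],0,0.9],[[0,0,0],0,0.9],[[0,0,0],0,0.9]]'
python3 - <<'E'
from h import *
p=eyes.read_camera("scene"); q=eyes.read_camera("top")
cv2.imwrite("pics/c.png",np.hstack([cv2.resize(x["pixels"][s][:,:,::-1],(400,400)) for x,s in((p,np.s_[60:220,230:410]),(q,np.s_[130:290,80:240]))]))
E
```

```text
t: 20.05
eef_pos: [420.3, 133.0, 81.6]
tcp_rot: [3.141, 0.0, 0.001]
ft_force: [-0.3, 0.5, -0.4]
opening: 0.49
grip_force: 30.0
```

View pics/c.png

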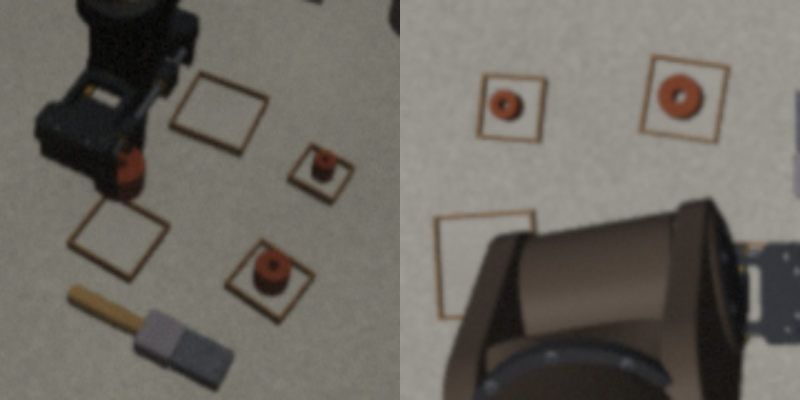

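S (crop right [505,104]) and M ([680,97]) both lie flat inside their trays, and L hangs level in the grip (crop left [128,172]).

```bash
python3 -m inch '[[[0,0,0.4],0,0.9],[[0,0,0.4],0,0.9],[[0,0,0.2],0,0.9],[[0,0,0.08],0,0.9],[[0,0,0.05],0,0.9],[[0,0,0.01],0,0.9],[[0,0,0],0,0.9],[[0,0,0],0,0.9],[[0,0,0],0,0.9],[[0,0,0],0,0.9]]'
```

```text
t: 21.4
eef_pos: [420.4, 133.1, 13.4]
tcp_rot: [3.142, -0.0, 0.0]
ft_force: [0.8, 1.0, -0.8]
opening: 0.488
grip_force: 30.0
```

```bash
python3 -m inch '[[[0,0,0.01],0,0.9],[[0,0,0],0,0.9],[[0,0,0],0,-1],[[0,0,0],0,-1],[[0,0,0],0,-1],[[0,0,0],0,-1],[[0,0,-0.1],0,-1],[[0,0,-0.3],0,-1],[[0,0,-0.5],0,-1],[[0,0,-0.4],0,-1]]'
```

```text
t: 22.65
eef_pos: [420.4, 133.1, 92.0]
tcp_rot: [-3.142, -0.0, -0.0]
ft_force: [0.4, -0.0, -0.8]
opening: 1.003
grip_force: 0.0
```

```bash
python3 -m inch '[[[0.418,0.815,0],0,-1],[[0.418,0.815,0],0,-1],[[0.418,0.815,0],0,-1],[[0.418,0.815,0],0,-1],[[0.418,0.815,0],0,-1],[[0.418,0.815,0],0,-1],[[0.418,0.815,0],0,-1],[[0,0,0],0,-1],[[0,0,0.5],0,-1],[[0,0,0],0,-1]]'
```

```text
t: 23.9
eef_pos: [594.5, -208.0, 59.4]
tcp_rot: [-3.14, 0.004, 0.0]
ft_force: [-0.3, 0.1, 0.5]
opening: 1.0
grip_force: 0.0
```

```bash
python3 -m inch '[[[0.025,0.02,0.4],0,-1],[[0,0,0.3],0,-1],[[0,0,0.13],0,-1],[[0,0,0],0,-1],[[0,0,0],0,0.9],[[0,0,0],0,0.9],[[0,0,0],0,0.9],[[0,0,0],0,0.9],[[0,0,0],0,0.9],[[0,0,0],0,0.9]]'
```

```text
t: 25.15
eef_pos: [597.5, -210.4, 11.0]
tcp_rot: [3.141, -0.0, -0.0]
ft_force: [-0.4, -0.5, 1.9]
opening: 0.601
grip_force: 30.0
```

```bash
python3 -m inch '[[[0,0,0],0,0.9],[[0,0,-0.3],0,0.9],[[0,0,-0.6],0,0.9],[[0,0,-0.3],0,0.9],[[-0.258,-0.906,0],0,0.9],[[-0.258,-0.906,0],0,0.9],[[-0.258,-0.906,0],0,0.9],[[-0.258,-0.906,0],0,0.9],[[-0.258,-0.906,0],0,0.9],[[-0.258,-0.906,0],0,0.9]]'
```

```text
t: 26.4
eef_pos: [504.0, 117.4, 83.3]
tcp_rot: [3.142, -0.001, -0.0]
ft_force: [0.9, 0.7, -0.8]
opening: 0.606
grip_force: 30.0
```

```bash
python3 -m inch '[[[-0.255,-0.9,0],0,0.9],[[-0.255,-0.9,0],0,0.9],[[-0.255,-0.9,0],0,0.9],[[-0.255,-0.9,0],0,0.9],[[0,0,0],0,0.9],[[0,0,0.3],0,0.9],[[0,0,0.4],0,0.9],[[0,0,0.2],0,0.9],[[0,0,0],0,0.9],[[0,0,0],0,0.9]]'
```

```text
t: 27.65
eef_pos: [443.8, 331.7, 29.5]
tcp_rot: [-3.141, -0.001, -0.0]
ft_force: [0.2, 0.3, -1.3]
opening: 0.606
grip_force: 30.0
```

```bash
python3 -m inch '[[[-0.02,-0.03,0.1],0,0.9],[[0,0,0.08],0,0.9],[[0,0,0.05],0,0.9],[[0,0,0.02],0,0.9],[[0,0,0],0,0.9],[[0,0,0],0,0.9],[[0,0,0],0,0.9],[[0,0,0],0,0.9],[[0,0,0],0,0.9],[[0,0,0],0,0.9]]'
```

```text
t: 28.9
eef_pos: [442.0, 333.5, 14.0]
tcp_rot: [3.141, 0.0, -0.0]
ft_force: [-2.0, -0.8, 5.0]
opening: 0.606
grip_force: 30.0
```

Contact is felt (5 N), so I'm releasing and backing off.

```bash
python3 -m inch '[[[0,0,0],0,-1],[[0,0,0],0,-1],[[0,0,0],0,-1],[[0,0,0],0,-1],[[0,0,-0.1],0,-1],[[0,0,-0.3],0,-1],[[0,0,-0.6],0,-1],[[0,0,-0.8],0,-1],[[0,1,0],0,-1],[[0,1,0],0,-1]]'; python3 -m inch '[[[0,1,0],0,-1],[[0,1,0],0,-1],[[0,1,0],0,-1],[[0,1,0],0,-1],[[0,1,0],0,-1],[[0,1,0],0,-1],[[0,0.5,0],0,-1],[[0,0,0],0,-1],[[0,0,0],0,-1],[[0,0,0],0,-1]]'
python3 - <<'E'
from h import *
p=eyes.read_camera("scene"); q=eyes.read_camera("top")
cv2.imwrite("pics/d.png",np.hstack([cv2.resize(x["pixels"][s][:,:,::-1],(400,400)) for x,s in((p,np.s_[60:220,230:410]),(q,np.s_[130:290,80:240]))]))
cv2.imwrite("pics/e.png",p["pixels"][:,:,::-1])
E
```

```text
t: 30.15
eef_pos: [442.1, 212.7, 122.8]
tcp_rot: [-3.141, -0.002, 0.002]
ft_force: [1.3, -0.1, 0.1]
opening: 0.999
grip_force: 0.0
t: 31.4
eef_pos: [442.2, -175.4, 122.1]
tcp_rot: [3.142, -0.0, 0.001]
ft_force: [0.5, -0.2, 0.3]
opening: 1.001
grip_force: 0.0
```

View pics/d.png

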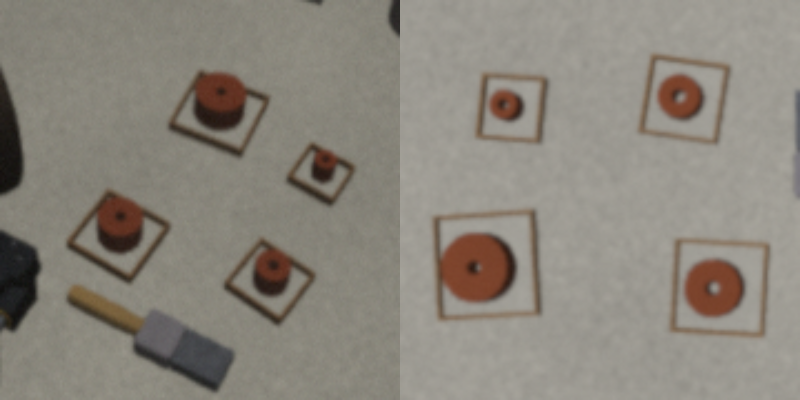

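View pics/e.png

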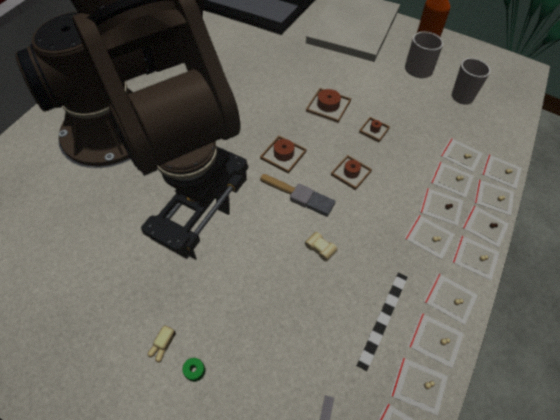

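All four whorls lie flat inside their matching trays. The tooth, the knucklebone and the green ring ([342,162], [245,321] and [369,193] in the scene view) have not moved.

```bash
python3 -c "
from cell import env
print(env.job_done())"
```

```text
the job is handed in; nothing more can be done
None
```

The job is handed in: the last pictures showed all four whorls flat in the trays that match their sizes, with the tooth, knucklebone and green look-alike untouched, after about 31.5 s of the allowed 93 s; no verdict came back.

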